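# Turn the tin carousel to the front mark

### The job

Turn the turntable gently by pushing the orange-topped posts on its rim until, of the four tins on it, the one with the green-banded label and white lid stands centred behind the yellow front pointer; then leave it standing still. Only push the posts or rim: do not touch, lift or tip any of the four tins, and leave the things lying about where they are.

Things in the scene. Friction and masses are not known exactly. Their poses are not given: they have to be found in the camera images.
- turntable_foot: fixed round foot of the turntable; its place and yaw vary. Origin on the turntable's axis at table level, z up. The front is its own -x direction: there a flat yellow tongue, 24 mm wide, lies on the table and ends in a 22 mm high upright tab just outside the tray's edge. A white round tray turns on the foot
- tray_top (a point): centre of the tray's black mat, on the turntable's axis, 28 mm above the table. The mat's radius is 128 mm, the white tray's 152 mm, its edge 14 to 26 mm above the table. Four tins stand on the mat, their centres about 70 mm from the axis, 90 degrees apart, their tops up to 140 mm above the table; they ride along with the tray
- cabinet_side (a point): front left upper corner of the tall grey drawer cabinet that stands fixed to the right of the turntable: its left side is at y = 0.095 and reaches from here 0.28 m back; with the cash box on it it is 300 mm high, the open lid higher. Little room for a gripper between it and the turntable
- front_mark (a point): centre of the top of the yellow tab that marks the front, 177 mm from the turntable's axis, 22 mm above the table
- tray (a joint): angle of the tray about the upright axis of turntable_foot, rad, growing anticlockwise seen from above; it turns without end both ways with light friction (about 0.2 N m, so 1.5 N at a post) and stops where it is left. Post k (k = 0..5) stands at the angle tray + k x 60 degrees, measured from the x axis of turntable_foot
- post0_top (a point): top of post 0, one of six alike upright guard posts on the tray's rim, 60 degrees apart, 142 mm from the axis, 26 to 127 mm above the table: steel, 12 mm thick, with an orange upper part (from 82 mm above the table) 15 mm thick
- green_tin: the tin wanted in front: green bands on a white label, flat white lid; 78 mm across its lid, 75 mm body, 112 mm tall, loose, about 0.4 kg. Origin at the centre of its underside, z up. It stands on the turntable, in any of the four places
- blue_band_tin: tin with a red and orange label, a blue band at its top and a metal lid; 75 mm across, 110 mm tall, loose, about 0.4 kg. Origin at the centre of its underside, z up. It stands on the turntable
- red_tin: tin with a red label and a metal lid; 75 mm across, 110 mm tall, loose, about 0.4 kg. Origin at the centre of its underside, z up. It stands on the turntable
- white_red_tin: tin with a white label with red bands and a metal lid; 75 mm across, 110 mm tall, loose, about 0.4 kg. Origin at the centre of its underside, z up. It stands on the turntable
- marker: white felt marker with a red cap, 134 x 17 mm, lying loose on the table; bystander
- calculator: dark pocket calculator, 114 x 68 x 15 mm, lying loose; bystander
- carton: pale green carton, 67 x 99 x 96 mm, standing loose; bystander

How it is judged:
By the outcome, as a careful person would: the job done as asked, in the order asked, and still so for the second after the job is handed in, with the robot touching nothing.
It also fails if it takes over 64 s, if anything falls off the work surface, if the arm or the gripper's body presses on something with over 40 N, if the wrist force passes 120 N, or if a joint passes its speed limit or range.

### The arm

A 6-joint arm with a two-finger parallel gripper is mounted at the origin on a cart in front of the work surface, level with it; the furniture and walls round the work are solid. World frame = base frame: x ahead of the robot, y to its left, z up, the work surface at z = 0. Lengths are in m, angles in rad, forces in N, time in s.
With the tool pointing down it reaches from about 0.35 to 0.975 m from the base axis. Payload 4.9 kg.
Tool frame: the origin (TCP) lies midway between the tips of the shut fingers; the grasp point (between the pads) lies 19 mm behind it; z points along the fingers, y is the line along which they close (so a half turn about z gives the same grasp; the last joint's range is limited). The gripper opens to 85 mm and grips with 20 to 120 N. Pads are 22 mm wide; open, the fingers measure 114 mm over their backs; the gripper's body (76 mm by 85 mm) begins 54 mm behind the grasp point. The pads swing forward as they close: fully open they stand 13 mm farther back than shut.
Start: joints at [1.008, 0.053, 1.613, -0, 1.476, -0.119], TCP at [0.268, 0.564, 0.231] pointing down, gripper open.
Joint ranges: [-3.01, 3.01], [-1.01, 2.22], [0.06, 2.58], [-1.02, 4.17], [0.09, 2.62], [-3.14, 3.14]. Speed limits (rad/s): [2.57, 2.57, 3.14, 3.14, 3.14, 3.14].

### API

Orientations are given as a unit quaternion [w, x, y, z].
In Python, from plant import state, grab_frame, camera_info, job_done, spot_in, masks_of, pinpoint gives the robot as it stands.
- The arm moves only by the shell command python3 -m handwheel 'ROWS' [OPENING]. ROWS is JSON, a list that holds one entry, the list of rows, each a list of 6 numbers: the shift along the world's x, y, z in m, then the turn, a rotation vector about the world's x, y, z in degrees. In form: [[[tx, ty, tz, ax, ay, az], ...]]. A call has 1 to 20 rows; each row shifts and turns the commanded pose from where the row before left it; what a row does not reach is not made up. A row lasts 1/12 s, in which the tool goes at most 41.7 mm and 7.16 degrees, less where a joint would pass 70% of its speed; a pose out of reach is approached as far as the arm can. A call is refused whole if a number of a shift passes 0.0417 or a number of a turn 7.16, either way. A call with a gripper value outside its range is refused whole. OPENING is the opening, from 0 (shut) to 1 (fully open), set as the call begins (- or left out, the last holds). The fingers move at their own pace and stop on an object; the grip force is fixed at half the most. Time passes only in rows, so rows that do not move let the fingers close. It gives the time, the measured TCP pose, the force, the opening and the grip force at its end, in the units of the state.
- state(): the state, without advancing time (a new reading comes with each control period).
- grab_frame(name): name is "side" or "top" or "wrist"; returns (picture, depth): 400x640x3 uint8, blue, green, red; 400x640 float32, m along the optical axis (not along the pixel's ray), 0 where there is no reading.
- camera_info(name): a dict with "fx", "fy", "cx", "cy" (pixels), "distortion" ([k1, k2, p1, p2, k3] as OpenCV has them; the pictures are not rectified), "T" (4x4, takes a point from camera to world coordinates). Camera axes: x right, y up, looking along -z (the intrinsics and any distortion apply to the point x, -y, -z); pixel columns grow to the right and rows downward; lengths in m; the calibration is good to about 2 mm. A picture is of the moment at which its call begins: read the wrist's pose just before it. camera_info takes no time and is no camera call; for the wrist camera it gives the pose at the moment of the call.
- job_done(): hands the job in; it is judged then, once.
Trained networks look in the newest picture that a camera, given by its name, has taken for a name from the list of things; names that differ only in an ending like _2 or _b are one class to them, and where a whole thing is asked for, a point or a joint stands for the part that bears it (a point fixed in the world has none). Each returns a list of dicts, best first, with "conf" (0 to 1); they miss things now and then, are a little off and sometimes report something else, mostly with a low value. They report only what shows in the picture. A call takes as long as a camera call.
- spot_in(camera, thing): "box" ([left, top, width, height] in pixels, round what is visible of it).
- masks_of(camera, thing): "region" (400x640 bool, what is visible of it) and "box" ([left, top, width, height] in pixels, round what is visible of it).
- pinpoint(camera, thing): "position" ([column, row] in pixels: a listed point, or the origin of a listed thing).
The state is a dict: "time": time; "joint_pos": joint angles; "joint_vel": joint speeds; "joint_efforts": joint torques, N m; "tool_pos": TCP position; "tool_rot": TCP orientation; "contact_force": force on the tool from outside, world axes, zero at the start; "ft_torque": the same for the moment, N m; "gripper_width": opening from 0.0 (shut) to 1.0 (fully open); "grasp_force": force on a finger pad.
Only numpy, scipy, OpenCV 4.12 (cv2) and the standard library are available. Lean on these libraries where they do the work, as an engineer would, in place of code of your own. Each camera call takes 0.05 s, during which the arm holds its last target. There are 200 camera calls.

## Working session

There is one attempt and no reset: what is moved stays moved. The work goes in short steps, Python scripts to look and compute and a shell command to move; the robot and the scene stay as the last step left them, time stands still between calls to the robot, and variables do not carry over. Pictures are saved under pics/ and viewed, at most 10 in all, crops included, and the job is handed in when it is done.

```bash
mkdir -p pics
cat > h.py <<'E'
import numpy as np, cv2
from plant import *
def ray(cam,px):
    c=camera_info(cam);K=np.array([[c['fx'],0,c['cx']],[0,c['fy'],c['cy']],[0,0,1.]])
    u=cv2.undistortPoints(np.array([[px]],float),K,np.array(c['distortion'],float))[0,0]
    T=np.array(c['T']);return T[:3,3],T[:3,:3]@np.array([u[0],-u[1],-1.])
def atz(cam,px,z):
    o,d=ray(cam,px);return o+d*(z-o[2])/d[2]
def proj(cam,P):
    c=camera_info(cam);K=np.array([[c['fx'],0,c['cx']],[0,c['fy'],c['cy']],[0,0,1.]])
    T=np.array(c['T']);p=(np.atleast_2d(P)-T[:3,3])@T[:3,:3];p=p*[1,-1,-1]
    return cv2.projectPoints(p,np.zeros(3),np.zeros(3),K,np.array(c['distortion'],float))[0][:,0]
E
python3 - <<'E'
from h import *
Z={'tray_top':.028,'front_mark':.022,'post0_top':.127,'cabinet_side':.3,'green_tin':.028,'blue_band_tin':.028,'red_tin':.028,'white_red_tin':.028,'turntable_foot':0,'marker':.008,'calculator':.007,'carton':0}
np.set_printoptions(precision=3,suppress=True)
for cam in ('top','side'):
    im,_=grab_frame(cam);cv2.imwrite(f'pics/{cam}0.png',im)
    for t,z in Z.items():
        for r in pinpoint(cam,t)[:6]: print(cam,t,round(r['conf'],2),np.round(r['position']),atz(cam,r['position'],z))
print(state()['time'],state()['tool_rot'])
E
```

```text
top tray_top 0.74 [234. 186.] [0.611 0.327 0.028]
top front_mark 0.96 [262. 244.] [0.45  0.244 0.022]
top post0_top 0.67 [196. 136.] [0.722 0.417 0.127]
top cabinet_side 0.87 [313. 200.] [0.528 0.103 0.3  ]
top green_tin 0.87 [260. 192.] [0.593 0.252 0.028]
top blue_band_tin 0.94 [242. 161.] [0.682 0.307 0.028]
top red_tin 0.81 [226. 206.] [0.553 0.346 0.028]
top white_red_tin 0.97 [210. 181.] [0.622 0.394 0.028]
top turntable_foot 0.57 [237. 192.] [0.597 0.321 0.   ]
top turntable_foot 0.3 [424. 254.] [ 0.434 -0.211  0.   ]
top marker 0.87 [336. 256.] [0.422 0.037 0.008]
top calculator 0.75 [379. 258.] [ 0.419 -0.082  0.007]
top carton 0.96 [423. 252.] [ 0.44  -0.208  0.   ]
top carton 0.41 [246. 165.] [0.677 0.301 0.   ]
side tray_top 0.71 [300. 165.] [0.616 0.314 0.028]
side front_mark 0.59 [269. 201.] [0.454 0.251 0.022]
side post0_top 0.71 [310. 118.] [0.713 0.403 0.127]
side cabinet_side 0.78 [321. 187.] [0.526 0.052 0.3  ]
side green_tin 0.91 [307. 182.] [0.599 0.242 0.028]
side blue_band_tin 0.88 [315. 156.] [0.681 0.317 0.028]
side red_tin 0.73 [282. 166.] [0.56  0.344 0.028]
side red_tin 0.56 [323. 184.] [0.638 0.205 0.028]
side white_red_tin 0.95 [294. 148.] [0.635 0.388 0.028]
side marker 0.67 [296. 254.] [0.428 0.042 0.008]
side calculator 0.66 [316. 290.] [ 0.415 -0.092  0.007]
side calculator 0.47 [312. 118.] [0.777 0.486 0.007]
side calculator 0.28 [298. 166.] [0.615 0.329 0.007]
side carton 0.82 [347. 321.] [ 0.44 -0.22  0.  ]
1.3 [-0.     0.22   0.975 -0.   ]
```

View pics/top0.png

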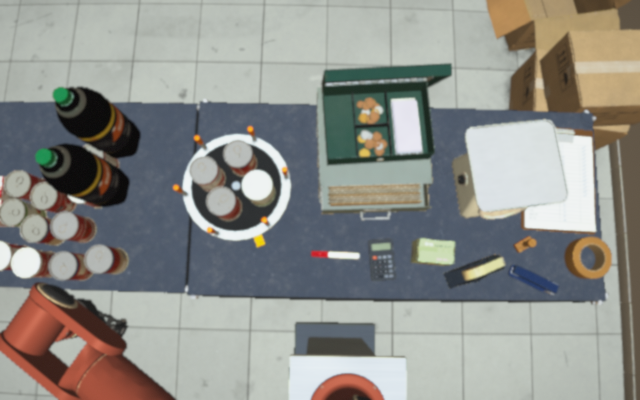

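View pics/side0.png

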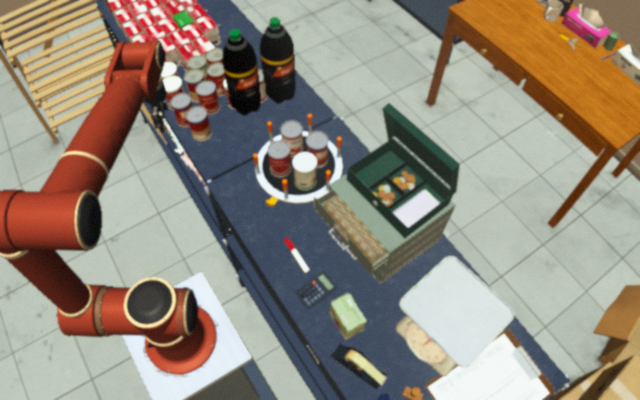

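The top view shows the white-lidded green tin at (258,188), the yellow tab at (260,241), and the posts at about (250,129), (285,170), (264,220), (210,230), (176,188) and (197,138). The side view agrees. So the tray has to turn clockwise by about 52°. Next I'll fit the axis and the post angles.

```bash
cat >> h.py <<'E'
from scipy.optimize import least_squares
def fit(cam,x0,fixc=None):
    im,_=grab_frame(cam);hsv=cv2.cvtColor(im,cv2.COLOR_BGR2HSV)
    m=cv2.inRange(hsv,(5,140,120),(16,255,255))
    n,_,st,ce=cv2.connectedComponentsWithStats(m)
    P=[]
    for i in range(1,n):
        if st[i,4]<8: continue
        p=atz(cam,ce[i],.110)[:2]
        if .10<np.linalg.norm(p-x0[:2])<.18: P.append(p)
    P=np.array(P);c=np.array(x0[:2])
    def f(v):
        d=P-v[:2];a=np.arctan2(d[:,1],d[:,0]);e=(a-v[2]+np.pi/6)%(np.pi/3)-np.pi/6
        return np.r_[np.linalg.norm(d,axis=1)-.142,.142*e]
    a0=np.arctan2(*(P[0]-c)[::-1]);s=least_squares(f,[*c,a0],loss='soft_l1',f_scale=.004)
    ang=np.degrees(np.arctan2(P[:,1]-s.x[1],P[:,0]-s.x[0]))
    return im,s.x,P,ang,s.fun
def tins(cam,names=('green_tin','blue_band_tin','red_tin','white_red_tin')):
    H=dict(green_tin=.14)
    R={}
    for t in names:
        r=masks_of(cam,t)
        if r: R[t]=r[0]['region']
    return R
E
python3 - <<'E'
from h import *
np.set_printoptions(precision=3,suppress=True)
for cam in('top','side'):
    im,x,P,a,f=fit(cam,[.613,.322]);print(cam,x[:2],np.degrees(x[2])%60,a,f*1e3)
    for t in('green_tin','blue_band_tin','red_tin','white_red_tin'):
        r=pinpoint(cam,t)[0];p=atz(cam,r['position'],.028)[:2]-x[:2];print(t,p,np.linalg.norm(p),np.degrees(np.arctan2(p[1],p[0])))
    r=pinpoint(cam,'front_mark')[0];p=atz(cam,r['position'],.022)[:2]-x[:2];print('front',p,np.linalg.norm(p),np.degrees(np.arctan2(p[1],p[0])))
    if cam=='top':
        # white lid centroid at z=.140
        g=(cv2.cvtColor(im,cv2.COLOR_BGR2HSV)); m=cv2.inRange(g,(0,0,200),(180,40,255))
        k=np.zeros_like(m);cv2.circle(k,(258,187),19,255,-1);m&=k
        ys,xs=np.nonzero(m);q=cv2.minEnclosingCircle(np.c_[xs,ys].astype(np.float32));p=atz(cam,q[0],.14)[:2]-x[:2];print('lid',q,p,np.linalg.norm(p),np.degrees(np.arctan2(p[1],p[0])))
    if cam=='top': cv2.imwrite('pics/topz.png',cv2.resize(im[110:270,140:320],None,fx=3.3,fy=3.3,interpolation=cv2.INTER_CUBIC))
E
```

```text
top [0.611 0.321] 40.91499894733826 [ -19.19    41.365  -79.957  101.108 -138.835] [-0.237 -0.22   2.048 -0.171 -8.418 -0.261  1.116 -2.162  0.479  0.62 ]
green_tin [-0.02  -0.076] 0.07868275018014582 -104.8146168759403
blue_band_tin [ 0.065 -0.015] 0.06670527551378225 -13.29474051178347
red_tin [-0.06   0.029] 0.06648633961669981 153.9271710339964
white_red_tin [0.011 0.075] 0.07602495634104606 81.58510494915456
front [-0.163 -0.079] 0.18084049985907188 -154.09559161597184
lid ((256.6329345703125, 184.72543334960938), 15.007676124572754) [-0.02  -0.073] 0.07530370561918653 -105.03007777710337
side [0.612 0.322] 40.90130472772443 [  40.574  100.889  -19.105  160.57   -78.605 -138.906] [-1.024 -0.624  0.127  1.933 -0.714 -0.03  -0.812 -0.03  -0.016 -0.82
  1.225  0.477]
green_tin [-0.007 -0.071] 0.07112359483533799 -95.3524119105825
blue_band_tin [ 0.067 -0.017] 0.0690407608492093 -14.457253210872551
red_tin [-0.055  0.025] 0.06012028198553205 155.3114088527411
white_red_tin [0.024 0.068] 0.07203987252593796 70.7625551310042
front [-0.153 -0.056] 0.1631314380366498 -159.98659967410566
```

View pics/topz.png

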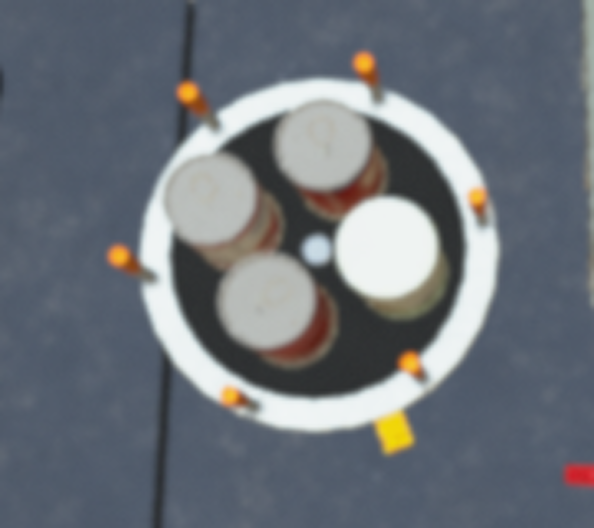

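```bash
python3 -m handwheel '[[[0.01,-0.012,0,0,0,1],[0.018,-0.022,0,0,0,1],[0.02,-0.025,0,0,0,2],[0.02,-0.025,0,0,0,2],[0.02,-0.025,0,0,0,2],[0.02,-0.025,0,0,0,2],[0.02,-0.025,0,0,0,2],[0.02,-0.025,0,0,0,2],[0.02,-0.025,0,0,0,1],[0.018,-0.021,0,0,0,0],[0.01,-0.012,0,0,0,0],[0,0,-0.02,0,0,0],[0,0,-0.03,0,0,0],[0,0,-0.03,0,0,0],[0,0,-0.03,0,0,0],[0,0,-0.02,0,0,0],[0,0,0,0,0,0]]]' 0
python3 - <<'E'
from h import *
im,_=grab_frame('wrist');cv2.imwrite('pics/w1.png',im)
E
```

```text
time: 3.32
tool_pos: [0.4608, 0.3205, 0.0955]
tool_rot: [-0.004, 0.091, 0.996, -0.003]
contact_force: [-1.5, -0.6, -0.4]
gripper_width: 0.0
grasp_force: 0.0
```

View pics/w1.png

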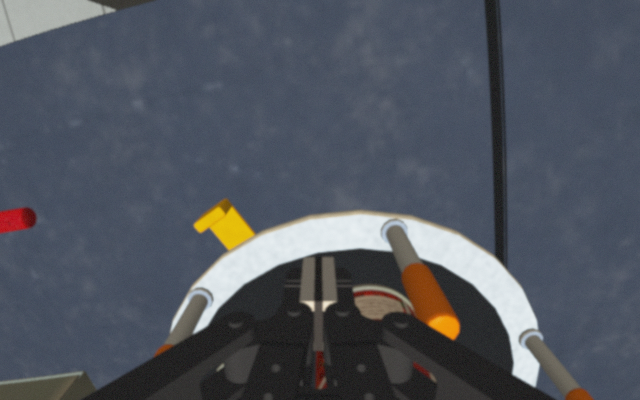

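The wrist view shows the shut fingers in front of post 160° (orange at 430,300), clear of the tins, with the yellow tab at (215,215). I'll push clockwise along the arc.

```bash
python3 -m handwheel '[[[0,0.0052,0.01,0,0,0],[0,0.0052,0,0,0,0],[0.0005,0.0052,0,0,0,0],[0.0005,0.0052,0,0,0,0],[0.0008,0.0051,0,0,0,0],[0.0008,0.0051,0,0,0,-2],[0.0012,0.0051,0,0,0,-2],[0.0012,0.0051,0,0,0,-2],[0.0015,0.005,0,0,0,-2],[0.0015,0.005,0,0,0,-2],[0.0019,0.0049,0,0,0,-2],[0.0019,0.0049,0,0,0,-2],[0.0022,0.0047,0,0,0,-2],[0.0022,0.0047,0,0,0,-2],[0.0025,0.0045,0,0,0,-2],[0.0025,0.0045,0,0,0,-2],[0.0028,0.0044,0,0,0,-2],[0.0028,0.0044,0,0,0,-2],[0.0015,0.0025,0,0,0,-1],[0,0,0,0,0,0]]]'
cat > m.py <<'E'
from h import *
np.set_printoptions(precision=3,suppress=True)
p=np.array(state()['tool_pos'])-[.612,.322,0];print('finger',np.linalg.norm(p[:2]),np.degrees(np.arctan2(p[1],p[0])),p[2])
for cam in('top','side'):
    im,x,P,a,f=fit(cam,[.612,.322]);print(cam,x[:2],np.degrees(x[2])%60,a)
    cv2.imwrite(f'pics/{cam}_now.png',cv2.resize(im[110:270,140:320] if cam=='top' else im[90:230,220:380],None,fx=3.3,fy=3.3,interpolation=cv2.INTER_CUBIC))
    for t in('green_tin','blue_band_tin','red_tin','white_red_tin','front_mark'):
        for r in pinpoint(cam,t)[:1]:
            p=atz(cam,r['position'],.028 if 'tin' in t else .022)[:2]-x[:2];print(t,round(r['conf'],2),np.linalg.norm(p),np.degrees(np.arctan2(p[1],p[0])))
E
python3 m.py
```

```text
time: 5.03
tool_pos: [0.4928, 0.4138, 0.1113]
tool_rot: [-0.0, 0.321, 0.947, 0.0]
contact_force: [0.3, -0.2, 0.2]
gripper_width: 0.003
grasp_force: 0.0
finger 0.1504554891629211 142.40404908805021 0.11128750235965422
top [0.612 0.323] 13.084448151532824 [  12.98   -47.256   73.992 -107.085 -167.102]
green_tin 0.79 0.08537933877540077 -131.28225939414833
blue_band_tin 0.8 0.06162225895205009 -42.48543195657405
red_tin 0.78 0.06254306547331065 128.32660234774252
white_red_tin 0.87 0.07688192804085034 57.86480666668437
front_mark 0.75 0.1750275135232112 -153.5488486132779
side [0.613 0.321] 13.558178140422001 [  73.941   13.822  133.926  -46.445 -167.287 -106.683]
green_tin 0.96 0.08076443584240574 -132.30822130827028
blue_band_tin 0.65 0.06331247100529314 -45.207337602916176
red_tin 0.66 0.06624562306980986 132.29372786421092
white_red_tin 0.72 0.07270905586944458 44.04036645734432
front_mark 0.74 0.17574847878269018 -155.81263785096644
```

```bash
python3 -m handwheel '[[[0.0016,0.002,-0.002,0,0,-1],[0.0033,0.004,-0.002,0,0,-2],[0.0033,0.004,-0.001,0,0,-2],[0.0035,0.0038,0,0,0,-2],[0.0035,0.0038,0,0,0,-2],[0.0038,0.0035,0,0,0,-2],[0.0038,0.0035,0,0,0,-2],[0.004,0.0033,0,0,0,-2],[0.002,0.0016,0,0,0,-1],[0,0,0,0,0,0],[0,0,0,0,0,0]]]'
python3 m.py
```

```text
time: 6.55
tool_pos: [0.5215, 0.4427, 0.1061]
tool_rot: [0.0, 0.449, 0.893, 0.0]
contact_force: [0.2, -0.8, -0.3]
gripper_width: -0.001
grasp_force: 0.0
finger 0.1508693935163559 126.85310185325017 0.10612349154431736
top [0.611 0.322] 57.79137500571556 [  -2.221   58.     -62.551 -122.068]
green_tin 0.85 0.06600709422363282 -142.01695519683082
blue_band_tin 0.79 0.06119776140920265 -58.30377272565699
red_tin 0.95 0.05995805401142932 119.13526659085538
white_red_tin 0.57 0.07241011197631014 34.964944070457484
front_mark 0.73 0.1755516520131592 -152.73507092997363
side [0.612 0.322] 57.79091917016633 [  57.606  118.177   -2.285  -62.656  179.521 -123.234]
green_tin 0.86 0.07295614238477527 -144.5237486420459
blue_band_tin 0.67 0.06952406183281033 -64.28815828609807
red_tin 0.57 0.0673688241725984 112.18489166629301
white_red_tin 0.92 0.08833836309992028 30.031129268254585
front_mark 0.83 0.17881797407737887 -156.63997026083217
```

View pics/top_now.png

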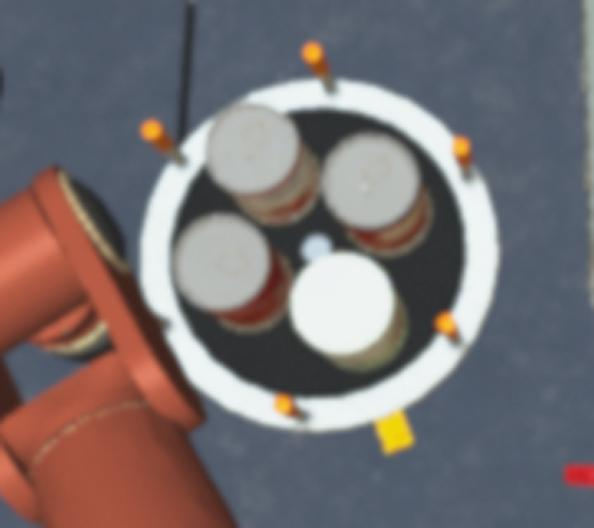

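The white lid is now at about (343,303) in the crop and the tab at (394,432), so the tin is nearly in front. I'll back the fingers off outward, raise them and measure more exactly.

```bash
python3 -m handwheel '[[[-0.012,-0.008,0,0,0,0],[-0.015,-0.005,0.01,0,0,0],[-0.01,0,0.03,0,0,0],[0,0,0.04,0,0,0],[0,-0.01,0.04,0,0,0],[0,-0.02,0.04,0,0,0],[0,-0.02,0.03,0,0,0],[0,-0.02,0.02,0,0,0],[0,-0.01,0,0,0,0],[0,0,0,0,0,0],[0,0,0,0,0,0]]]'
python3 - <<'E'
from h import *
np.set_printoptions(precision=3,suppress=True)
T=np.array(camera_info('wrist')['T']);print(T)
im,_=grab_frame('wrist');cv2.imwrite('pics/w2.png',im)
for t,z in(('green_tin',.028),('front_mark',.022),('tray_top',.028)):
    for r in pinpoint('wrist',t)[:2]: print(t,r,atz('wrist',r['position'],z))
E
```

```text
time: 8.07
tool_pos: [0.4841, 0.3508, 0.3121]
tool_rot: [-0.001, 0.45, 0.893, -0.001]
contact_force: [-0.3, 0.4, -1.0]
gripper_width: 0.004
grasp_force: 0.0
[[ 0.803 -0.563 -0.193  0.434]
 [ 0.595  0.76   0.261  0.418]
 [-0.001 -0.325  0.946  0.455]
 [ 0.     0.     0.     1.   ]]
green_tin {'position': [328.8, 225.1], 'conf': 0.73} [0.55  0.284 0.028]
front_mark {'position': [249.7, 202.3], 'conf': 0.72} [0.45  0.246 0.022]
tray_top {'position': [381.3, 227.2], 'conf': 0.63} [0.608 0.323 0.028]
```

View pics/w2.png

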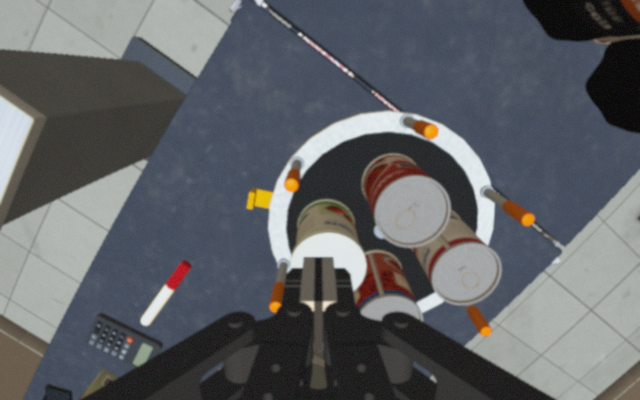

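The wrist view shows the tab at (250,202) and the green tin at (329,225). The tin is at −148.5° and the front at −154.9°, so about 6.4° more clockwise. That means ending the finger at about (0.536, 0.451).

```bash
python3 -m handwheel '[[[0,0.02,0,0,0,0],[0.003,0.03,-0.02,0,0,0],[0.003,0.02,-0.035,0,0,0],[0.004,0.009,-0.04,0,0,0],[0,0,-0.04,0,0,0],[0,0,-0.04,0,0,0],[0,0,-0.03,0,0,0],[0.007,0,0,0,0,0],[0.007,0,0,0,0,0],[0,0,0,0,0,0],[0,0,0,0,0,0]]]'
```

```text
time: 9.18
tool_pos: [0.5109, 0.4313, 0.1123]
tool_rot: [0.001, 0.45, 0.893, 0.003]
contact_force: [-0.2, 1.1, 1.0]
gripper_width: -0.002
grasp_force: 0.0
```

```bash
python3 -m handwheel '[[[0.002,0.0018,-0.003,0,0,0],[0.003,0.0027,-0.002,0,0,0],[0.003,0.0025,0,0,0,0],[0.003,0.0024,0,0,0,-1],[0.003,0.0023,0,0,0,-1],[0.003,0.0022,0,0,0,-1],[0.003,0.0021,0,0,0,-1],[0.003,0.0021,0,0,0,-1],[0.0015,0.001,0,0,0,-1],[0.0008,0.0005,0,0,0,0],[0,0,0,0,0,0],[0,0,0,0,0,0]]]'; python3 m.py
```

```text
time: 10.18
tool_pos: [0.5339, 0.4497, 0.1035]
tool_rot: [0.0, 0.496, 0.869, 0.0]
contact_force: [-1.1, -0.6, -0.5]
gripper_width: -0.004
grasp_force: 0.0
finger 0.14970712759865773 121.45680664964291 0.10353614281047016
top [0.611 0.321] 52.341008598720684 [  -7.819   52.779  -68.223 -127.386]
green_tin 0.73 0.07639831637134929 -146.37879566518538
blue_band_tin 0.36 0.06756999349055542 29.962840044899977
red_tin 0.59 0.07055776818813235 109.08320657018002
white_red_tin 0.58 0.06681847932287314 26.536302786364264
front_mark 0.74 0.17818974507380486 -153.3047274600601
side [0.611 0.324] 52.04991986260207 [  51.576  112.329   -8.212  174.097  -67.474  -91.534 -127.619]
green_tin 0.89 0.06894714156876094 -138.59173973057077
blue_band_tin 0.68 0.06053666191011766 -63.06925967456644
red_tin 0.84 0.07034824277338625 96.57586647597132
white_red_tin 0.87 0.07968419627764342 20.306682896585848
front_mark 0.73 0.17399514295992516 -156.67318817023636
```

```bash
python3 -m handwheel '[[[-0.012,-0.008,0,0,0,0],[-0.015,-0.005,0.01,0,0,0],[-0.015,0,0.03,0,0,0],[-0.015,0,0.04,0,0,0],[-0.01,-0.02,0.04,0,0,0],[-0.01,-0.02,0.04,0,0,0],[-0.01,-0.01,0.03,0,0,0],[-0.01,0,0.01,0,0,0],[0,0,0,0,0,0],[0,0,0,0,0,0],[0,0,0,0,0,0]]]'
python3 - <<'E'
from h import *
np.set_printoptions(precision=3,suppress=True)
im,x,P,a,f=fit('wrist',[.612,.322]);c=x[:2];print(x,np.degrees(x[2])%60,a,f*1e3)
for t,z in(('green_tin',.028),('front_mark',.022),('tray_top',.028),('red_tin',.028),('white_red_tin',.028),('blue_band_tin',.028)):
    for r in pinpoint('wrist',t)[:1]:
        q=atz('wrist',r['position'],z);p=q[:2]-c;print(t,r,q,np.linalg.norm(p),np.degrees(np.arctan2(p[1],p[0])))
# predicted lid outlines for a tin at the front line, and the front line itself, for overlay
f=np.radians(-154.9);u=np.array([np.cos(f),np.sin(f)])
ang=np.linspace(0,2*np.pi,60)
for z,R,col in((.14,.039,(255,0,255)),(.028,.0375,(255,255,0))):
    pts=np.c_[c+.07*u+R*np.c_[np.cos(ang),np.sin(ang)],np.full(60,z)]
    cv2.polylines(im,[np.round(proj('wrist',pts)).astype(int)],True,col,1)
L=proj('wrist',np.array([[*c,.022],[*(c+.19*u),.022]])).astype(int);cv2.line(im,tuple(map(int,L[0])),tuple(map(int,L[1])),(0,0,255),1)
cv2.imwrite('pics/w3.png',im)
E
```

```text
time: 11.7
tool_pos: [0.4384, 0.3901, 0.2924]
tool_rot: [-0.001, 0.496, 0.869, -0.002]
contact_force: [-0.2, -0.1, -0.1]
gripper_width: 0.004
grasp_force: 0.0
[0.608 0.322 1.97 ] 52.86819162970076 [113.092 172.318  53.051  -7.014] [-0.694 -1.43  -1.123 -0.295  0.555 -1.364  0.453  0.292]
green_tin {'position': [348.5, 267.1], 'conf': 0.85} [0.546 0.285 0.028] 0.07296996637532402 -148.7974744898857
front_mark {'position': [271.5, 255.7], 'conf': 0.76} [0.452 0.245 0.022] 0.17417224077316815 -153.45545621960616
tray_top {'position': [404.3, 267.5], 'conf': 0.67} [0.61  0.321 0.028] 0.002435572817188518 -29.838386849561275
red_tin {'position': [414.7, 222.2], 'conf': 0.68} [0.585 0.381 0.028] 0.06267535814708625 111.91732815919768
blue_band_tin {'position': [395.9, 309.3], 'conf': 0.66} [0.641 0.261 0.028] 0.06908600613997595 -62.16549907897414
```

View pics/w3.png

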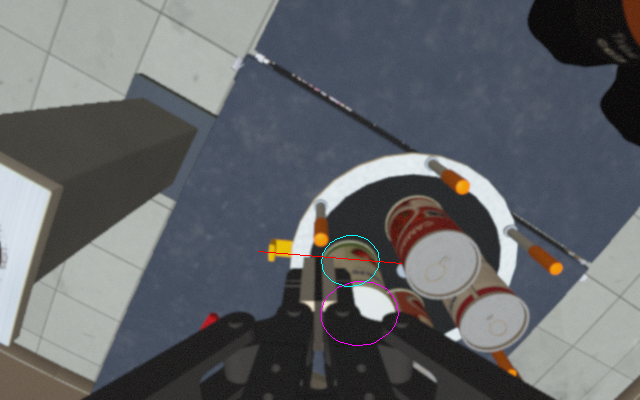

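The fingers hide the lid here. I'll swing the camera round to look along the front line from outside the tab, where any offset shows up sideways.

```bash
python3 -m handwheel '[[[-0.0022,-0.007,0,0,0,3],[-0.0044,-0.0145,0.002,0,0,6.5],[-0.0044,-0.0145,0.002,0,0,6.5],[-0.0044,-0.0145,0.002,0,0,6.5],[-0.0044,-0.0145,0.002,0,0,6.5],[-0.0044,-0.0145,0.002,0,0,6.5],[-0.0044,-0.0145,0.002,0,0,6.5],[-0.0044,-0.0145,0.002,0,0,6.5],[-0.0044,-0.0145,0.002,0,0,6.5],[-0.0044,-0.0145,0.002,0,0,6.5],[-0.0044,-0.0145,0.002,0,0,6.5],[-0.0044,-0.0145,0,0,0,6.5],[-0.0022,-0.0145,0,0,0,6],[0,0,0,0,0,0],[0,0,0,0,0,0],[0,0,0,0,0,0]]]'
cat > w.py <<'E'
from h import *
import sys
np.set_printoptions(precision=3,suppress=True)
im,x,P,a,f=fit('wrist',[.611,.322]);print(x,np.degrees(x[2])%60,a,f*1e3)
c=x[:2]
for t,z in(('green_tin',.028),('front_mark',.022),('tray_top',.028),('red_tin',.028),('blue_band_tin',.028)):
    for r in pinpoint('wrist',t)[:1]:
        q=atz('wrist',r['position'],z);p=q[:2]-c;print(t,r,q,np.linalg.norm(p),np.degrees(np.arctan2(p[1],p[0])))
hsv=cv2.cvtColor(im,cv2.COLOR_BGR2HSV)
m=cv2.inRange(hsv,(20,150,120),(35,255,255));n,_,st,ce=cv2.connectedComponentsWithStats(m);print('yellow',[(st[i],ce[i]) for i in range(1,n) if st[i,4]>30])
cv2.imwrite(sys.argv[1],im)
E
python3 w.py pics/w4.png
```

```text
time: 13.38
tool_pos: [0.3863, 0.2096, 0.3153]
tool_rot: [0.0, -0.182, 0.983, 0.0]
contact_force: [-1.0, -0.2, -0.0]
gripper_width: -0.002
grasp_force: 0.0
[0.61  0.319 3.013] 52.630550589260196 [ 172.558 -128.488  -66.112] [ 1.585  0.192  4.05  -0.181 -2.772  3.117]
green_tin {'position': [330.7, 277.4], 'conf': 0.7} [0.543 0.29  0.028] 0.07333565437569489 -156.17066244842965
front_mark {'position': [329.4, 205.7], 'conf': 0.84} [0.447 0.249 0.022] 0.17771713744799789 -156.90368856378544
red_tin {'position': [374.7, 316.1], 'conf': 0.63} [0.581 0.374 0.028] 0.06252878560930451 118.21644510642074
yellow [(array([319, 201,  19,  24, 401], dtype=int32), array([327.825, 212.885]))]
```

View pics/w4.png

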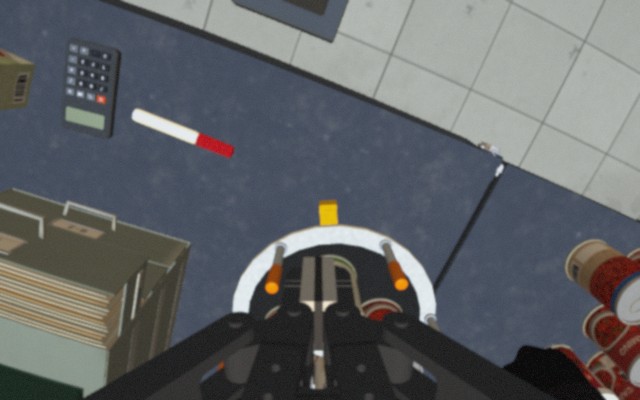

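The image's up direction is outward here, so the fingers still cover the tin. The tab is at (328,213). Moving the tool inward by 190 mm should clear it.

```bash
python3 -m handwheel '[[[0.009,0.004,0.003,0,0,0],[0.018,0.0085,0.003,0,0,0],[0.018,0.0085,0.003,0,0,0],[0.018,0.0085,0.003,0,0,0],[0.018,0.0085,0.003,0,0,0],[0.018,0.0085,0,0,0,0],[0.018,0.0085,0,0,0,0],[0.018,0.0085,0,0,0,0],[0.018,0.0085,0,0,0,0],[0.018,0.0085,0,0,0,0],[0.009,0.004,0,0,0,0],[0,0,0,0,0,0],[0,0,0,0,0,0],[0,0,0,0,0,0]]]'
cat >> w.py <<'E'
lid=cv2.inRange(hsv,(0,0,190),(180,45,255));n,lab,st,ce=cv2.connectedComponentsWithStats(lid)
for i in range(1,n):
    if st[i,4]>800:
        h=max(cv2.findContours((lab==i).astype(np.uint8),cv2.RETR_EXTERNAL,cv2.CHAIN_APPROX_NONE)[0],key=cv2.contourArea);e=cv2.fitEllipse(h);q=atz('wrist',e[0],.14);p=q[:2]-c;print('lid?',st[i],e,q,np.linalg.norm(p),np.degrees(np.arctan2(p[1],p[0])))
E
python3 w.py pics/w5.png
```

```text
time: 14.85
tool_pos: [0.5655, 0.2936, 0.3304]
tool_rot: [-0.0, -0.183, 0.983, -0.0]
contact_force: [-0.2, -1.6, -0.7]
gripper_width: -0.001
grasp_force: 0.0
[0.609 0.32  3.012] 52.59859795431316 [ 172.128 -126.884  112.4    -67.225   52.781   -7.604] [-0.886 -1.043 -0.023 -0.284 -2.441 -1.849 -1.166  1.283 -0.492  0.438
  0.452 -0.503]
green_tin {'position': [319.5, 135.8], 'conf': 0.8} [0.547 0.289 0.028] 0.06931538865808437 -153.08374428850348
front_mark {'position': [319.6, 48.3], 'conf': 0.8} [0.45  0.251 0.022] 0.1727628691320533 -156.57528139312058
tray_top {'position': [323.3, 187.7], 'conf': 0.84} [0.609 0.318 0.028] 0.002030972260358053 -83.9436158939648
red_tin {'position': [376.1, 186.4], 'conf': 0.86} [0.582 0.382 0.028] 0.06777811622637656 113.02626043402508
blue_band_tin {'position': [274.6, 194.0], 'conf': 0.89} [0.641 0.261 0.028] 0.06714766407217179 -61.802835224497656
yellow [(array([307,  44,  21,  26, 494], dtype=int32), array([317.431,  56.508])), (array([394,  90,   8,   8,  40], dtype=int32), array([397.05,  93.6 ])), (array([247,  94,   8,   8,  43], dtype=int32), array([250.698,  97.488])), (array([624, 322,  16,  21, 178], dtype=int32), array([633.365, 332.483]))]
lid? [ 212   70  226  210 6986] ((324.9656677246094, 180.95310974121094), (205.3174285888672, 213.14231872558594), 85.43696594238281) [0.572 0.303 0.14 ] 0.04085476699133979 -155.940733822527
lid? [ 280  109   80   90 5164] ((319.650390625, 150.02749633789062), (77.82426452636719, 84.03662872314453), 172.89559936523438) [0.545 0.287 0.14 ] 0.07177520596206993 -153.0119932280794
```

View pics/w5.png

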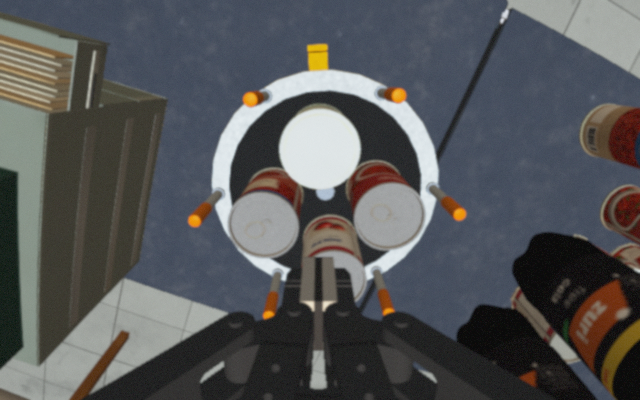

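This view shows everything: tab (317,56), white lid (320,149), hub (325,192). I'll work out the remaining angle.

Run:
```python
from h import *
im=cv2.imread('pics/w5.png');hsv=cv2.cvtColor(im,cv2.COLOR_BGR2HSV)
m=cv2.inRange(hsv,(15,120,100),(38,255,255));m[80:]=0
ys,xs=np.nonzero(m)
rows=[(y,xs[ys==y].min(),xs[ys==y].max()) for y in np.unique(ys)];print(rows[::4])
# tray outer white edge ellipse -> axis
A=lambda p,c:np.degrees(np.arctan2(p[1]-c[1],p[0]-c[0]))
for c in((.609,.320),(.6105,.3205),(.612,.322)):
    print(c,'lid',A(atz('wrist',(319.65,150.03),.14),c),'front',[round(float(A(atz('wrist',((a+b)/2,y),.022 if y<58 else 0),c)),2) for y,a,b in rows[::4]], 'hub px',proj('wrist',[[*c,.035]]))
```

```text
[(np.int64(36), np.int64(0), np.int64(2)), (np.int64(40), np.int64(6), np.int64(15)), (np.int64(44), np.int64(18), np.int64(326)), (np.int64(48), np.int64(33), np.int64(327)), (np.int64(52), np.int64(46), np.int64(327)), (np.int64(56), np.int64(56), np.int64(327)), (np.int64(60), np.int64(308), np.int64(327)), (np.int64(64), np.int64(308), np.int64(327)), (np.int64(68), np.int64(12), np.int64(327))]
(0.609, 0.32) lid -153.06037934395474 front [-95.0, -95.05, -113.13, -113.84, -114.31, -114.5, -155.5, -155.39, -106.37] hub px [[324.86148785 189.64448543]]
(0.6105, 0.3205) lid -153.24273052032615 front [-95.18, -95.24, -113.39, -114.11, -114.59, -114.79, -155.56, -155.45, -106.67] hub px [[324.79764627 190.80517192]]
(0.612, 0.322) lid -152.73870814571515 front [-95.35, -95.41, -113.56, -114.28, -114.77, -114.96, -155.3, -155.19, -106.89] hub px [[325.44772921 192.22691845]]
```

The front is at −155.5° and the tin at −153.1°, so 2.3° remains. The finger has to end at (0.539, 0.453), about 6 mm past its last end point.

```bash
python3 -m handwheel '[[[-0.003,0.005,0,0,0,-4],[-0.006,0.011,0,0,0,-7],[-0.006,0.011,0,0,0,-7],[-0.006,0.011,0,0,0,-7],[-0.006,0.011,0,0,0,-7],[-0.006,0.011,0,0,0,-7],[-0.006,0.011,0,0,0,-7],[-0.006,0.011,0,0,0,-7],[-0.006,0.011,0,0,0,-7],[-0.006,0.011,0,0,0,-7],[-0.006,0.011,0,0,0,-7],[-0.006,0.013,0,0,0,-6.5],[-0.003,0.007,0,0,0,0],[0,0,0,0,0,0],[0,0,0,0,0,0],[0,0,0,0,0,0]]]' && python3 -c "from plant import *;print(state()['joint_pos'])"
```

```text
time: 16.48
tool_pos: [0.4944, 0.4282, 0.3304]
tool_rot: [0.0, 0.495, 0.869, -0.0]
contact_force: [0.0, -0.0, 0.4]
gripper_width: 0.001
grasp_force: 0.0
[ 6.00251082e-01  8.16732208e-02  1.41961338e+00 -3.82238032e-04
  1.64029747e+00  6.54747339e-02]
```

```bash
python3 -m handwheel '[[[0,0.001,-0.02,0,0,0],[0,0,-0.035,0,0,0],[0,0,-0.04,0,0,0],[0,0,-0.04,0,0,0],[0,0,-0.04,0,0,0],[0,0,-0.03,0,0,0],[0,0,-0.015,0,0,0],[0.008,0.001,-0.005,0,0,0],[0.008,0.002,0,0,0,0],[0,0,0,0,0,0],[0,0,0,0,0,0],[0,0,0,0,0,0]]]'
```

```text
time: 17.48
tool_pos: [0.5119, 0.4337, 0.1084]
tool_rot: [0.001, 0.496, 0.868, 0.002]
contact_force: [0.4, 0.1, 0.5]
gripper_width: -0.004
grasp_force: 0.0
```

```bash
python3 -m handwheel '[[[0.002,0.0015,-0.003,0,0,0],[0.0035,0.0025,-0.002,0,0,0],[0.0035,0.0025,0,0,0,0],[0.0035,0.0025,0,0,0,0],[0.0035,0.0025,0,0,0,0],[0.0025,0.0018,0,0,0,0],[0.002,0.0014,0,0,0,0],[0.002,0.0014,0,0,0,-1],[0.002,0.0013,0,0,0,-1],[0.001,0.0007,0,0,0,0],[0,0,0,0,0,0],[0,0,0,0,0,0]]]'
```

```text
time: 18.48
tool_pos: [0.5356, 0.4508, 0.1002]
tool_rot: [-0.0, 0.511, 0.86, 0.0]
contact_force: [0.5, -0.3, 0.3]
gripper_width: 0.002
grasp_force: 0.1
```

```bash
python3 -m handwheel '[[[0.001,0.0007,0,0,0,0],[0.0015,0.001,0,0,0,0],[0.0008,0.0005,0,0,0,0],[0,0,0,0,0,0],[0,0,0,0,0,0]]]'; python3 m.py | grep -E 'finger|top|side'
```

```text
time: 18.9
tool_pos: [0.539, 0.4531, 0.1002]
tool_rot: [-0.0, 0.511, 0.86, 0.0]
contact_force: [-1.1, -0.1, -0.0]
gripper_width: 0.001
grasp_force: 0.3
finger 0.15007533067724768 119.11347415105797 0.10024964766950158
top [0.611 0.32 ] 50.597634137743405 [  -9.142   50.411  -70.167 -129.558  171.481]
side [0.611 0.324] 49.89926067074013 [  49.524  110.566  -10.699  171.185  -69.326  -93.284 -129.882]
```

```bash
python3 -m handwheel '[[[-0.012,-0.008,0,0,0,0],[-0.016,-0.007,0.005,0,0,0],[-0.016,-0.007,0.03,0,0,0],[0,0,0.04,0,0,0],[0,0,0.04,0,0,0],[0,0,0.04,0,0,0],[0,0,0.04,0,0,0],[0,0,0.035,0,0,0],[0,0,0,0,0,0]]]' && python3 -m handwheel '[[[0.003,-0.005,0,0,0,4],[0.006,-0.011,0,0,0,7],[0.006,-0.011,0,0,0,7],[0.006,-0.011,0,0,0,7],[0.006,-0.011,0,0,0,7],[0.006,-0.011,0,0,0,7],[0.006,-0.011,0,0,0,7],[0.006,-0.011,0,0,0,7],[0.006,-0.011,0,0,0,7],[0.006,-0.011,0,0,0,7],[0.006,-0.011,0,0,0,7],[0.006,-0.013,0,0,0,7],[0.003,-0.007,0,0,0,2],[0,0,0,0,0,0],[0,0,0,0,0,0],[0,0,0,0,0,0]]]'
python3 w.py pics/w6.png
```

```text
time: 20.25
tool_pos: [0.4974, 0.4328, 0.3421]
tool_rot: [0.004, 0.511, 0.86, 0.008]
contact_force: [0.1, 0.6, 1.4]
gripper_width: -0.002
grasp_force: 0.0
time: 21.58
tool_pos: [0.5668, 0.2964, 0.3303]
tool_rot: [0.0, -0.187, 0.982, 0.0]
contact_force: [-0.4, 0.4, 0.5]
gripper_width: -0.001
grasp_force: 0.0
[ 0.609  0.32  -2.262] 50.39809078005001 [-129.035  169.909  -69.661  110.407   -9.667   50.447] [-1.196 -0.48  -0.642 -0.687 -1.311 -1.589  1.405 -1.212 -0.147  0.022
 -0.161  0.121]
green_tin {'position': [321.3, 134.3], 'conf': 0.87} [0.546 0.293 0.028] 0.06895996067093538 -156.61109925405322
front_mark {'position': [317.0, 45.1], 'conf': 0.97} [0.45  0.249 0.022] 0.17449287591713764 -155.9262118117963
tray_top {'position': [321.1, 185.6], 'conf': 0.8} [0.608 0.318 0.028] 0.0029109722526645633 -106.85932090723827
red_tin {'position': [372.3, 186.7], 'conf': 0.8} [0.585 0.381 0.028] 0.06517985823680075 111.92153923629478
blue_band_tin {'position': [272.3, 189.5], 'conf': 0.94} [0.637 0.259 0.028] 0.06702203439704937 -65.36855345351759
yellow [(array([306,  42,  21,  26, 503], dtype=int32), array([316.386,  54.507])), (array([250,  88,   8,   7,  43], dtype=int32), array([253.395,  91.302])), (array([397,  92,   7,   8,  38], dtype=int32), array([399.947,  95.   ])), (array([620, 320,  20,  22, 214], dtype=int32), array([632.168, 331.421]))]
lid? [ 210   69  227  210 6996] ((322.8943786621094, 179.39939880371094), (206.11175537109375, 213.7349853515625), 84.82398223876953) [0.572 0.304 0.14 ] 0.04087129575884612 -155.97848474973978
lid? [ 281  106   80   91 5194] ((320.47100830078125, 147.46359252929688), (77.89437103271484, 84.5172119140625), 177.02352905273438) [0.543 0.29  0.14 ] 0.07239656416370076 -155.09480762657722
```

View pics/w6.png

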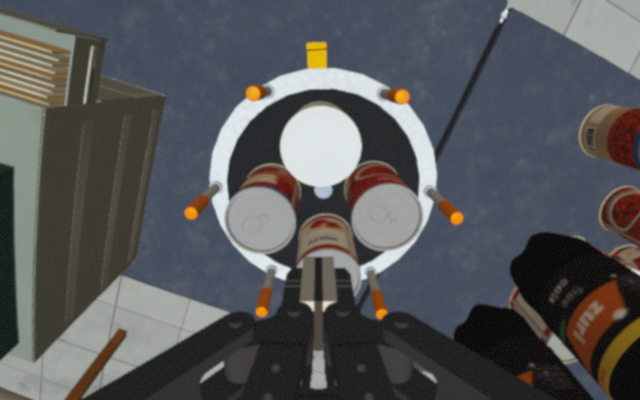

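The lid is at (320,147) directly behind the tab at (316,54): tin −155.1°, front about −155.6°. It's aligned within measurement error, still, and the gripper is well clear above it.

```bash
python3 -c "from plant import *;print(job_done())"
```

```text
the job is handed in; nothing more can be done
None
```

I turned the tray about 50° clockwise by pushing only one post; the green-banded tin now stands centred behind the yellow pointer to within about 0.5° (under 1 mm), at rest with the arm clear, and the job was handed in at about 22 s.

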